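# Draw down the sample cabinet's flap with the hook rod

## Task

Take the hook rod from its rest, hook its prong into the yellow eye near the top of the blue cabinet flap and draw the flap gently all the way down to its stop. Then unhook, leave the flap down and lay the rod back in both forks of its rest. Touch the cabinet only with the rod, never force it, and leave the jars and the calculator where they are.

Things in the scene. Friction and masses are not known exactly. Their poses are not given: they have to be found in the camera images.
- cabinet: Fixed white sample cabinet, 180 deep (x), 270 wide (y), 331 high; origin at the centre of its underside; its front faces its own -x. Lower bay open, upper compartment shut by the blue flap. A grey top board, underside at z = 319, overhangs the flap's front by 7 mm.
- hinge_mid (a point): Middle of the hinge line along the flap's bottom edge; the line runs along the cabinet's y and lies in the plane of the flap's back face. The flap is 242 wide, 8 thick and reaches 158 from this line.
- flap (a joint): Angle of the flap, rad: 0 shut (upright); grows as its top comes forward (cabinet's -x) and down. The stop is at 1.3, where the flap still slopes up 15 degrees from the hinge. The hinge is stiff (0.5 N m, 4 N at the eye) and stays where it is left.
- rail_end (a point): End, towards the cabinet's -y, of the aluminium rail on the flap's front; moves with the flap. The point lies on the rail's front face, 125 up the flap from the hinge line and 16 in front of it. Rail 190 long (cabinet's y), 16 high. A black end block, 6 wide, stands 4 proud of the rail here and at the other end.
- rail_mid (a point): Middle of the rail's front face. The eye is clamped on the rail at an unmeasured place, its middle anywhere within 65 of this point along the cabinet's y: feel or look for it. Yellow D of 8 mm bar, square to the flap, level with this point when shut: legs 22 apart inside, 38 over all; cross bar's centre 50 out from the rail. Its black clamp (32 wide, 26 high, 8 thick) holds 40 N.
- rod_center (a point): Middle of the hook rod's black rubber grip, near the centre of mass; x runs along the rod to the hook, z is up as it lies in the rest. Grip 64 long, 22 wide, 26 high. 12 mm square aluminium bar from 130 behind to 105 ahead, 20 mm square red end at the tail (155 behind); ahead, an 8 mm round red neck on the axis to 165, where the prong turns down. About 180 g.
- rod_prong (a point): Lower tip of the hook's prong, an 8 mm round bar with rounded end. The prong's axis is 165 ahead of the grip's middle, its tip 24 below the rod's axis and 20 below the neck's underside. It goes into the eye along the flap, from above while the flap is shut.
- rest: Fixed grey rest: base plate 220 (x) by 90 (y) by 10, origin at the centre of its underside. Two forks, 14 thick, at x = -85 and +85, each with an 18 wide slot along x that flares to about 44 at its top, z = 97; slot floor at z = 62. The rod starts in the forks, axis at z = 68, grip within 8 of midway, hook to the rest's +x, prong down.
- jar_a: Bystander: white jar, 68 diameter, 85 high; origin at the centre of its underside.
- jar_b: Bystander: clear jar with white cap, 56 diameter, 75 high; origin at the centre of its underside.
- calculator: Bystander: black calculator lying flat, 150 by 90 by 16; origin at the centre of its underside.
There are look-alikes about, which are no part of the job. Of the things that look like the rest, take the one that is farthest to the robot's right at the start.

How it is judged (in metres and radians):
On the way, in this order (a step that is already met when the one before it is completed fails the run):
1. the rod is lifted clear of its rest (height (world z) of rod_center above 0.13 m), for 0.1 s.
2. the flap is part-way down and being moved by the rod (value of joint flap between 0.3 and 1 rad and contact force between rod and cabinet above 0.5 N), for 0.05 s.
3. the flap is down at its stop (value of joint flap above 1.17 rad), for 0.2 s.
At the end, for the whole second after the job is handed in: The flap is down (joint over 1.17 rad, stop at 1.3) and the released rod lies at rest in both forks of its rest: grip's middle 60 to 76 mm above the rest's origin, within 12 mm sideways and 30 mm lengthways of it, rod parallel to the rest within 0.12 rad; the rod does not touch the cabinet (value of joint flap above 1.17 rad and z of rod_center in the frame of rest between 0.06 and 0.076 m and y of rod_center in the frame of rest between -0.012 and 0.012 m and x of rod_center in the frame of rest between -0.03 and 0.03 m and angle between the x axis of rod_center and the x axis of rest, either way round below 0.12 rad and linear speed of rod below 0.02 m/s and contact force between rod and cabinet below 0.1 N).
It fails at once if the rod pressed the cabinet, flap or eye with more than 22 N (contact force between rod and cabinet above 22 N).
It fails at once if the gripper or arm touched the cabinet (contact force between any of the fingers, the arm and cabinet above 1 N).
It fails at once if a jar or the calculator was moved more than 20 mm or a jar tipped (distance of any of jar_a, jar_b, calculator from where it was at the start of the episode above 0.02 m or angle between any of jar_a, jar_b's own z axis and vertical above 0.3 rad).
It also fails if it takes over 72 s, if anything falls off the work surface, if the arm or the gripper's body presses on something with over 40 N, if the wrist force passes 120 N, or if a joint passes its speed limit or range.

## Robot

A 6-joint arm with a two-finger parallel gripper is mounted at the origin on the work surface. World frame = base frame: x ahead of the robot, y to its left, z up, the work surface at z = 0. Lengths are in m, angles in degrees, forces in N, time in s.
With the tool pointing down it reaches from about 0.35 to 0.775 m from the base axis. Payload 7.3 kg.
Tool frame: the origin (TCP) lies midway between the tips of the shut fingers; the grasp point (between the pads) lies bot.tcp_to_grasp behind it (bot.tcp_to_grasp is the distance from the TCP to the grasp point, in m); z points along the fingers, x is the direction in which the jaws open and shut, and the axes are right-handed (so a half turn about z gives the same grasp; the last joint's range is limited). The gripper opens to 92 mm and grips with 3 to 60 N. Pads are 19 mm wide; open, the fingers measure 130 mm over their backs; the gripper's body (75 mm by 190 mm) begins 47 mm behind the grasp point.
Start: joints at [65.203, 19.595, 87.324, -0, 73.075, -8.365], TCP at [0.148, 0.504, 0.227] pointing down, gripper open.
Joint ranges: [-145.02, 145.02], [-44.19, 115.74], [2.07, 154.8], [-57.11, 237.11], [16.16, 152.29], [-177.93, 177.93]. Speed limits (degrees/s): [147.25, 147.25, 180, 180, 180, 180].

## Interface

Orientations are given as [roll, pitch, yaw] about the fixed x, y, z axes, in that order (R = Rz(yaw) Ry(pitch) Rx(roll)).
In Python, from cell import bot gives the robot as it stands. The module is installed in compiled form; this text tells all that it offers.
- The arm moves only by the tool drive_tool, never from a script. Its argument "targets" is a list that holds one entry, the list of rows, each a list of 7 numbers: the turn, a rotation vector about the world's x, y, z as a fraction of full scale, then the shift along the world's x, y, z as a fraction of full scale, then the opening, from 0 (shut) to 1 (fully open). A call has exactly 5 rows; each row is the pose to reach, as a shift and turn from the pose measured when the call began; what a row does not reach only later rows make up. Full scale, the value 1, is 0.15 m for a shift and 90 degrees for a turn. A row lasts 1/8 s, in which the tool goes at most 62.5 mm and 10.7 degrees, less where a joint would pass 70% of its speed; a pose out of reach is approached as far as the arm can. A call with a number of a shift or a turn outside -1 to 1 is refused whole. A call with a gripper value outside its range is refused whole. The fingers move at their own pace and stop on an object; "grip_force" is the grip in N (left out, the last holds). Time passes only in rows, so rows that repeat a pose let the fingers close, or fill a call up. It gives the time, the measured TCP pose, the force and the opening at its end, in the units of the state.
- bot.get_state(): the state, without advancing time (a new reading comes with each control period).
- bot.camera(name): name is "scene" or "top" or "wrist"; returns a dict with "color" (400x640x3 uint8, red, green, blue), "mtx" (3x3 intrinsics, pixels), "view" (4x4, takes a point from world to camera coordinates). Camera axes: x right, y down, z forward; pixel columns grow to the right and rows downward; lengths in m; the calibration is good to about 2 mm. A picture is of the moment at which its call begins. There is no depth.
- bot.finish_job(): hands the job in, once; it reports no verdict.
Trained networks look in a picture, given as the dict that the camera call returned (one of the last four; its "shot" number tells which), for a name from the list of things; names that differ only in an ending like _2 or _b are one class to them, and where a whole thing is asked for, a point or a joint stands for the part that bears it (a point fixed in the world has none). Each returns a list of dicts, best first, with "confidence" (0 to 1); they miss things now and then, are a little off and sometimes report something else, mostly with a low value. They report only what shows in the picture. A call takes as long as a camera call. They do not tell look-alikes from the thing itself.
- bot.silhouettes(picture, query): "region" (400x640 bool, what is visible of it) and "box" ([left, top, right, bottom] in pixels, round what is visible of it).
The state is a dict: "time_s": time; "qpos": joint angles; "qvel": joint speeds; "tau": joint torques, N m; "eef_pos": TCP position; "eef_rot": TCP orientation; "force": force on the tool from outside, world axes, zero at the start; "ft_torque": the same for the moment, N m; "width": opening from 0.0 (shut) to 1.0 (fully open).
Only numpy, scipy, OpenCV 4.12 (cv2) and the standard library are available. Lean on these libraries where they do the work, as an engineer would, in place of code of your own. Each camera call takes 0.05 s, during which the arm holds its last target.

## Working session

There is one attempt and no reset: what is moved stays moved. The work goes in short steps, Python scripts to look and compute and a tool call to move; the robot and the scene stay as the last step left them, time stands still between calls to the robot, and variables do not carry over. Pictures are saved under pics/ and viewed, and the job is handed in when it is done.

Besides the shell and the picture viewer there is one more tool, called after "Request:" as name(argument=value, ...), one argument or row to a line, values as JSON. drive_tool: Moves the arm, as the interface text tells. Shift numbers are shares of 0.15 m and turn numbers shares of 90 degrees, none past 1 either way. Its arguments: {"type":"object","properties":{"targets":{"type":"array"},"grip_force":{"type":"number"}},"required":["targets"]}

```bash
ls; mkdir -p pics
cat > h.py <<'E'
import numpy as np, cv2
from cell import bot
def save(p,n,box=None,s=1):
    im=p["color"][:,:,::-1]
    if box: im=im[box[1]:box[3],box[0]:box[2]]
    if s!=1: im=cv2.resize(im,None,fx=s,fy=s,interpolation=cv2.INTER_CUBIC)
    cv2.imwrite("pics/"+n+".png",im)
def proj(p,X):
    X=np.atleast_2d(X); c=(p["view"]@np.c_[X,np.ones(len(X))].T)[:3]; q=p["mtx"]@c
    return (q[:2]/q[2]).T
def ray(p,u):
    R=p["view"][:3,:3];t=p["view"][:3,3]
    d=R.T@np.linalg.solve(p["mtx"],np.array([u[0],u[1],1.])); return -R.T@t,d
def onz(p,u,z):
    o,d=ray(p,u); return o+d*(z-o[2])/d[2]
def tri(obs):
    A=np.zeros((3,3));b=np.zeros(3)
    for p,u in obs:
        o,d=ray(p,u);d=d/np.linalg.norm(d);M=np.eye(3)-np.outer(d,d);A+=M;b+=M@o
    return np.linalg.solve(A,b)
E
python3 - <<'E'
from h import *
import pickle
s=bot.get_state();print(s, bot.tcp_to_grasp)
P={}
for n in("scene","top"):
    p=bot.camera(n);P[n]=p;save(p,n+"0");print(n,p["mtx"].round(1).tolist(),p["view"].round(3).tolist())
    for q in("rest","cabinet","rod_center","rod_prong","hinge_mid","rail_end","jar_a","calculator","flap"):
        try:print(q,[(round(r["confidence"],2),list(map(int,r["box"]))) for r in bot.silhouettes(p,q)])
        except Exception as e:print(q,e)
pickle.dump(P,open("p0.pkl","wb"))
E
```

```text
pics
{'time_s': 0.0, 'qpos': array([ 6.52018945e+01,  1.96333259e+01,  8.73765283e+01, -2.18545937e-04,
        7.30730458e+01, -8.36487573e+00]), 'qvel': array([ 0.00921557, -0.01075402, -0.05053252, -0.00499392,  0.06499667,
        0.12690312]), 'tau': array([-8.28740008e-05, -4.31245816e+01, -2.44216669e+01,  7.17364135e-02,
        5.59779222e-02, -1.17519794e-04]), 'eef_pos': array([0.1483317 , 0.50319974, 0.2260774 ]), 'eef_rot': array([-1.79988147e+02,  8.20484506e-02,  7.35668425e+01]), 'force': array([ 0.23502599, -0.32399219, -0.88404065]), 'ft_torque': array([0.05282107, 0.02022124, 0.03556312]), 'width': 1.0005664123473785} 0.0188
scene [[368.9, 0.0, 315.4], [0.0, 368.9, 198.9], [0.0, 0.0, 1.0]] [[0.108, 0.994, 0.022, -0.083], [0.643, -0.053, -0.764, -0.158], [-0.758, 0.097, -0.645, 1.523], [0.0, 0.0, 0.0, 1.0]]
rest [(0.91, [348, 203, 418, 254]), (0.88, [393, 160, 454, 207])]
cabinet [(0.56, [91, 136, 236, 301])]
rod_center [(0.9, [336, 202, 432, 238])]
rod_prong [(0.94, [338, 204, 431, 236]), (0.74, [181, 155, 230, 256])]
hinge_mid [(0.77, [183, 156, 232, 255])]
rail_e
[... 219 characters left out ...]
 156, 234, 257])]
top [[400.2, 0.0, 320.5], [0.0, 400.2, 198.1], [0.0, 0.0, 1.0]] [[0.008, -1.0, -0.003, 0.049], [-0.988, -0.007, -0.156, 0.494], [0.156, 0.005, -0.988, 1.501], [0.0, 0.0, 0.0, 1.0]]
rest [(0.9, [236, 190, 299, 230]), (0.77, [179, 240, 242, 280])]
cabinet [(0.73, [223, 193, 307, 221]), (0.59, [398, 138, 489, 236]), (0.32, [397, 151, 422, 223])]
rod_center [(0.94, [219, 199, 294, 224]), (0.46, [301, 144, 312, 161])]
rod_prong [(0.73, [222, 196, 302, 222])]
hinge_mid [(0.68, [400, 148, 424, 222])]
rail_end [(0.6, [396, 153, 424, 220])]
jar_a [(0.71, [300, 143, 312, 159]), (0.46, [331, 149, 351, 163])]
calculator [(0.96, [320, 177, 349, 221])]
flap [(0.56, [400, 153, 424, 223])]
```

View pics/scene0.png

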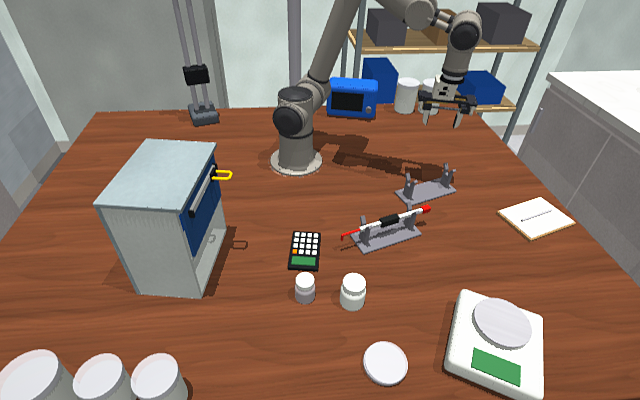

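View pics/top0.png

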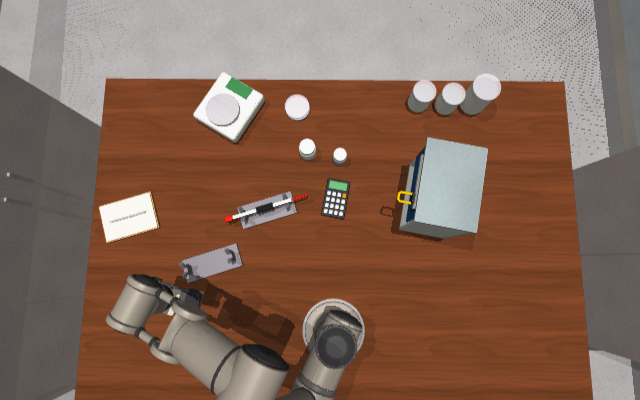

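The scene shows two rest look-alikes. One is at top (267,209) / scene (388,232) and holds the rod. The other is empty, at top (211,263) / scene (425,187). World +y is image-left in the top view, so the one at (267,209) is farther to the robot's right, and it holds the rod. The crops will confirm this.

Run:
```python
from h import *
import pickle
P=pickle.load(open("p0.pkl","rb"))
save(P["top"],"t_rod",(210,180,320,245),7)
save(P["top"],"t_cab",(380,130,500,245),5)
save(P["scene"],"s_rod",(330,150,465,260),5.5)
save(P["scene"],"s_cab",(85,130,250,305),3.4)
for n,u in(("rest",(267,209)),("empty",(211,263))):print(n,onz(P["top"],u,0.01))
```

```text
rest [0.45364484 0.26110015 0.01      ]
empty [0.24377027 0.46951496 0.01      ]
```

View pics/t_rod.png

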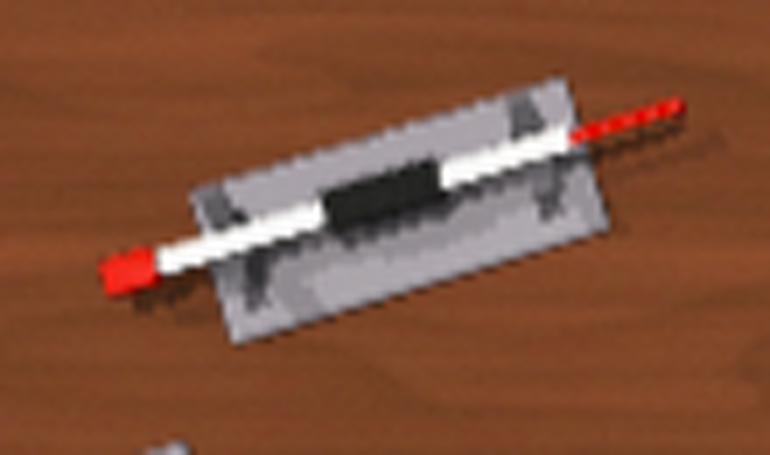

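View pics/t_cab.png

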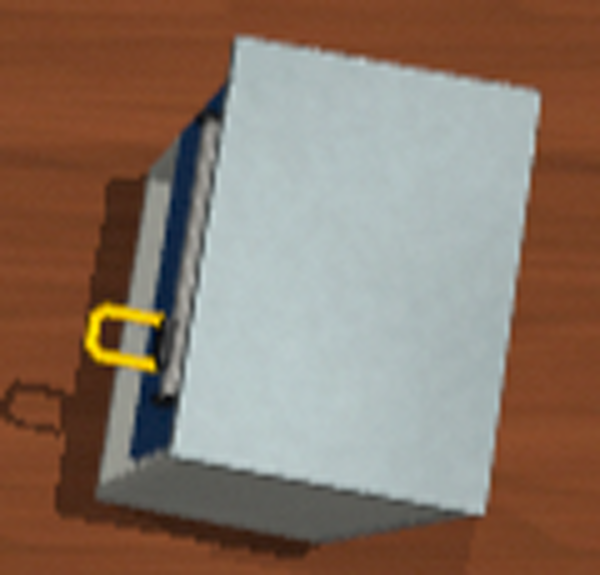

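View pics/s_rod.png

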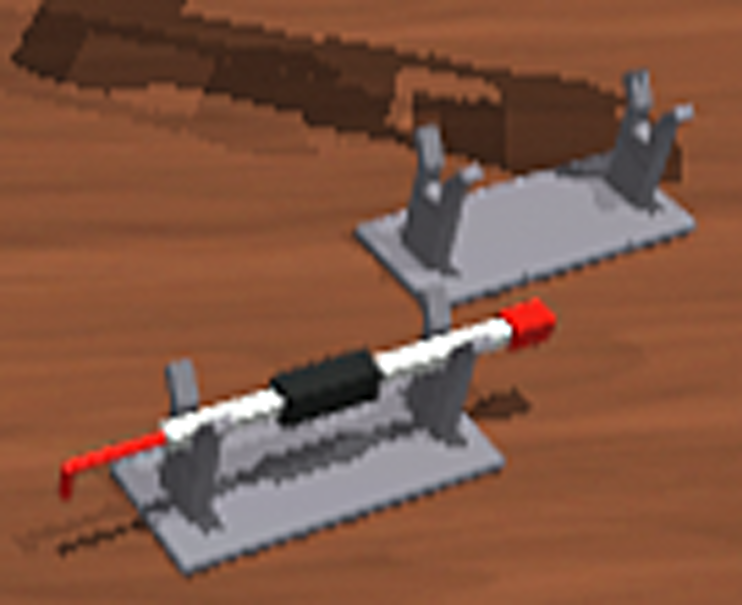

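View pics/s_cab.png

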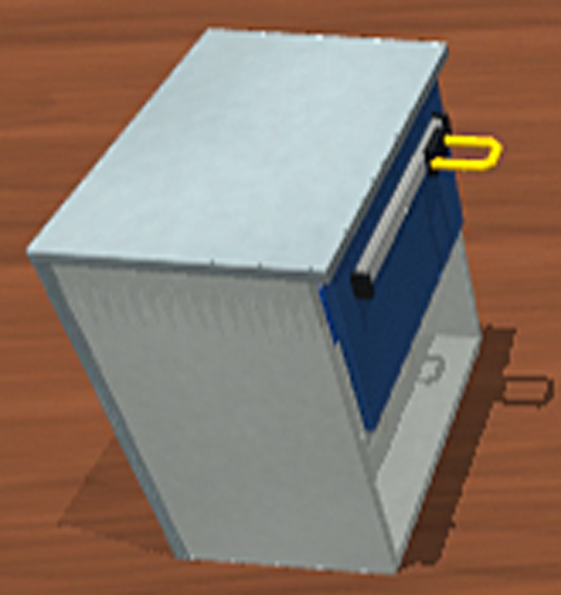

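```bash
cat > fit.py <<'E'
from h import *
import pickle
from scipy.optimize import least_squares
P=pickle.load(open("p0.pkl","rb"))
def up(x0,y0,s,pts): return [((x+.5)/s-.5+x0,(y+.5)/s-.5+y0) for x,y in pts]
T,S=P["top"],P["scene"]
ct=up(380,130,5,[(236,38),(540,92),(485,515),(175,458)])
cs=up(85,130,3.4,[(208,30),(446,44),(325,275),(30,255)])
for p,c in((T,ct),(S,cs)):
    X=np.array([onz(p,u,.331) for u in c]);print(X.round(4).tolist());
    print([round(float(np.linalg.norm(X[i]-X[(i+1)%4])),4) for i in range(4)])
E
python3 - <<'E'
from fit import *
rt=up(210,180,7,[(192,187),(566,80),(608,228),(236,342)])
rs=up(330,150,5.5,[(112,465),(185,568),(503,460)])
for p,c in((T,rt),(S,rs)):
    for z in(0.01,0.0):
        print(z,np.array([onz(p,u,z) for u in c]).round(4)[:,:2].tolist())
rod_t=up(210,180,7,[(103,272),(158,260),(325,207),(440,175),(572,136),(682,104)])
print("rod t",np.array([onz(T,u,z) for u,z in zip(rod_t,[.078,.076,.081,.081,.072,.072])]).round(4)[:,:2].tolist())
E
```

```text
[[0.6463, -0.2857, 0.331], [0.6122, -0.4769, 0.331], [0.3442, -0.428, 0.331], [0.3778, -0.2393, 0.331]]
[0.1942, 0.2724, 0.1917, 0.2726]
[[0.3478, -0.4264, 0.331], [0.3829, -0.2363, 0.331], [0.6538, -0.285, 0.331], [0.6191, -0.4722, 0.331]]
[0.1934, 0.2753, 0.1904, 0.2751]
0.01 [[0.4635, 0.3788], [0.5257, 0.171], [0.4421, 0.1459], [0.377, 0.3509]]
0.0 [[0.4648, 0.3809], [0.5274, 0.1718], [0.4434, 0.1466], [0.3778, 0.3529]]
0.01 [[0.4467, 0.1468], [0.5293, 0.1732], [0.4627, 0.3791]]
0.0 [[0.4371, 0.1494], [0.5206, 0.176], [0.4533, 0.3844]]
rod t [[0.4083, 0.4097], [0.4152, 0.3811], [0.4436, 0.2922], [0.4613, 0.2314], [0.4843, 0.1621], [0.5021, 0.1032]]
```

The two crops confirm it. The rod lies in the rest at top (267,209), with its thick red tail at (225,218) and hook at (307,195). The eye on the cabinet is at about top (398,197) / scene (226,175). The rod yaw is about -73°, with the grip near (0.453,0.262). I'll approach it now.

Request:
drive_tool(
  targets=[
    [[0,0,-0.11,0.3,-0.3,0.1,1],[0,0,-0.22,0.6,-0.6,0.1,1],[0,0,-0.33,0.9,-0.8,0.1,1],[0,0,-0.44,1,-0.9,0,1],[0,0,-0.5,1,-0.9,0,1]],
  ],
  grip_force=58,
)

```text
time_s: 1.62
eef_pos: [0.2994, 0.367, 0.2259]
eef_rot: [180.0, 0.1, 28.2]
force: [-0.2, -0.4, 0.4]
width: 0.995
```

Run:
```python
from h import *
s=bot.get_state();print(s["time_s"],s["eef_pos"],s["eef_rot"],s["qpos"].round(1))
g=np.array([.458,.2445,.15]);print((g-s["eef_pos"])/.15, (16.8-s["eef_rot"][2])/90)
```

```text
1.625 [0.29942939 0.36696151 0.22586981] [1.79960398e+02 9.63808904e-02 2.81608316e+01] [41.5 14.3 95.  -0.  70.8 13.4]
[ 1.0571374  -0.81641003 -0.50579874] -0.12623146264689689
```

Request:
drive_tool(
  targets=[
    [[0,0,-0.06,0.35,-0.3,0,1],[0,0,-0.12,0.7,-0.6,0,1],[0,0,-0.126,1,-0.82,0,1],[0,0,-0.126,1,-0.82,-0.1,1],[0,0,-0.126,1,-0.82,-0.2,1]],
  ],
)

```text
time_s: 2.25
eef_pos: [0.4492, 0.2437, 0.1947]
eef_rot: [180.0, 0.2, 16.7]
force: [-1.3, 0.4, 0.1]
width: 0.999
```

Run:
```python
from h import *
p=bot.camera("wrist");save(p,"w1");q=bot.camera("top");save(q,"t1",(200,160,360,280),5)
s=bot.get_state();print(s["time_s"],s["eef_pos"],s["eef_rot"])
for X in([.453,.2617,.081],[.458,.2445,.081],[.5021,.1032,.072]):print(proj(p,X),proj(q,X))
print(p["view"].round(3).tolist(),p["mtx"].round(1).tolist())
import pickle;pickle.dump((p,q),open("p1.pkl","wb"))
```

```text
2.35 [0.44724265 0.24431434 0.19374612] [179.9661124    0.36264387  16.88336898]
[[330.76020715 173.78290938]] [[264.25797859 206.7160583 ]]
[[330.37973393 196.0526312 ]] [[268.90301899 205.42235625]]
[[330.63492608 349.94987323]] [[306.99722211 194.44002822]]
[[0.957, 0.289, -0.002, -0.501], [0.28, -0.928, 0.245, 0.077], [0.069, -0.235, -0.97, 0.386], [0.0, 0.0, 0.0, 1.0]] [[355.0, 0.0, 320.8], [0.0, 355.0, 198.1], [0.0, 0.0, 1.0]]
```

View pics/w1.png

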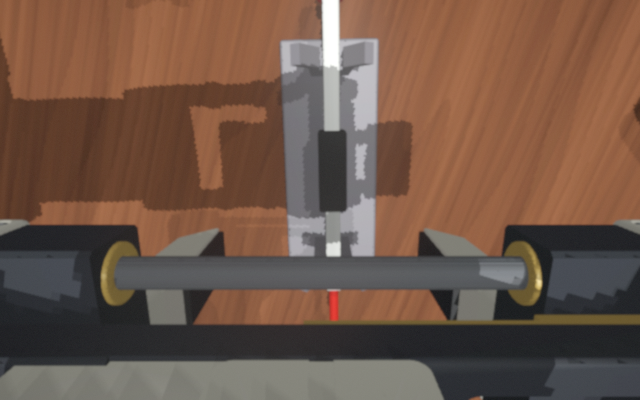

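The wrist view shows the grip centred at (333,171) with the rod vertical in the image, so the yaw matches. Predicted and seen positions agree within 2 mm. I'll descend and grip.

Request:
drive_tool(
  targets=[
    [[0,0,0,0.075,0.02,-0.3,1],[0,0,0,0.075,0.02,-0.6,1],[0,0,0,0.075,0.02,-0.85,1],[0,0,0,0.075,0.02,-0.96,1],[0,0,0,0.075,0.02,-0.96,1]],
  ],
)

```text
time_s: 2.98
eef_pos: [0.4567, 0.2482, 0.0489]
eef_rot: [180.0, 0.5, 17.0]
force: [-0.1, 0.4, 0.5]
width: 1.0
```

Request:
drive_tool(
  targets=[
    [[0,0,0,0,0,0,0.6],[0,0,0,0,0,0,0.1],[0,0,0,0,0,0,0.1],[0,0,0,0,0,0,0.1],[0,0,0,0,0,0,0.1]],
  ],
  grip_force=58,
)

```text
time_s: 3.6
eef_pos: [0.4568, 0.2482, 0.0491]
eef_rot: [180.0, 0.5, 17.0]
force: [-0.1, -0.6, 0.7]
width: 0.503
```

Request:
drive_tool(
  targets=[
    [[0,0,0,0,0,0,0.1],[0,0,0,0,0,0,0.1],[0,0,0,0,0,0.08,0.1],[0,0,0,0,0,0.18,0.1],[0,0,0,0,0,0.3,0.1]],
  ],
)

```text
time_s: 4.22
eef_pos: [0.4568, 0.2482, 0.0952]
eef_rot: [180.0, 0.5, 17.0]
force: [0.6, 0.1, -2.8]
width: 0.235
```

Request:
drive_tool(
  targets=[
    [[0,0,0,0,0,0.2,0.1],[0,0,0,0,0,0.45,0.1],[0,0,0,0,0,0.7,0.1],[0,0,0,0,0,0.9,0.1],[0,0,0,0,0,1,0.1]],
  ],
)

```text
time_s: 4.85
eef_pos: [0.4571, 0.2483, 0.2478]
eef_rot: [180.0, 0.3, 17.0]
force: [0.5, 0.8, -2.0]
width: 0.236
```

Run:
```python
from h import *
import pickle
q=bot.camera("top");r=bot.camera("scene");save(q,"t2",(200,140,330,240),6);save(r,"s2",(320,120,460,230),5.5);
save(q,"t2c",(385,180,430,220),16);save(r,"s2c",(180,150,250,210),11)
s=bot.get_state();print(s["time_s"],s["eef_pos"],s["eef_rot"],s["force"],s["width"])
pickle.dump((q,r),open("p2.pkl","wb"))
```

```text
4.95 [0.4573009  0.24836369 0.24699404] [179.97504414   0.31936071  17.00534025] [-0.24119332  0.58645431 -1.42266531] 0.23742187474049228
```

View pics/s2.png

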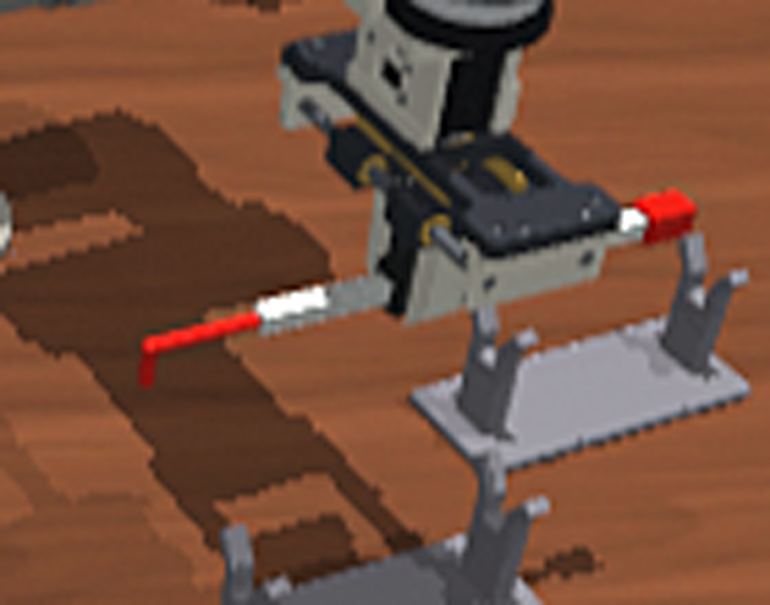

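View pics/t2c.png

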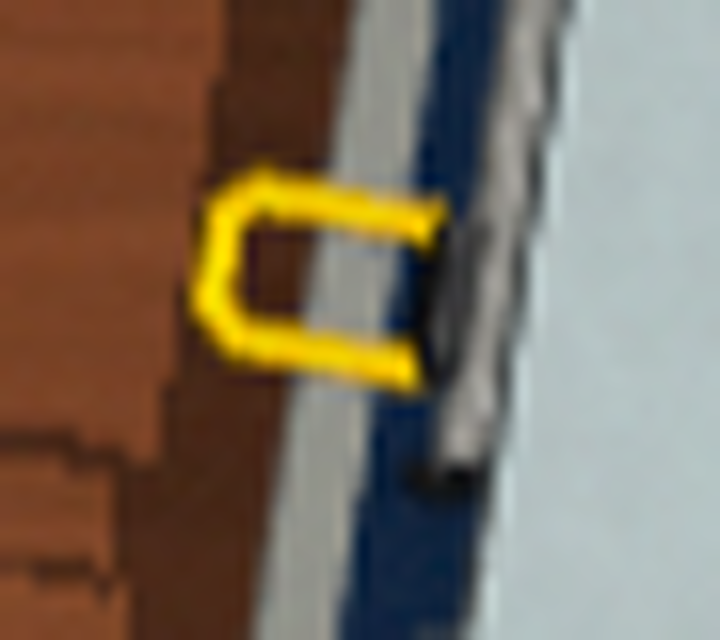

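View pics/s2c.png

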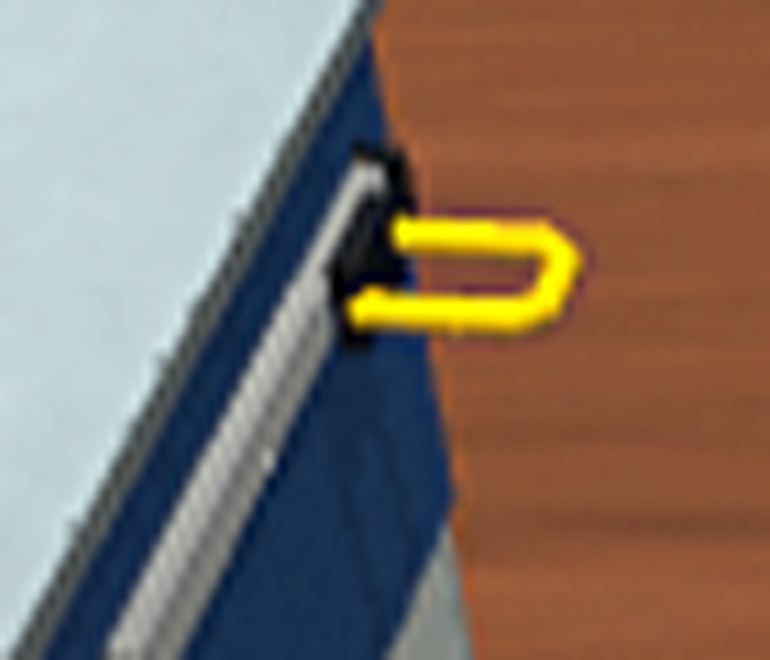

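Run:
```python
from fit import *
q,r=pickle.load(open("p2.pkl","rb"))
bt=up(385,180,16,[(218,252),(435,222),(410,372),(422,297)]);bs=up(180,150,11,[(560,275),(400,235),(358,305),(379,270)])
for a,b in zip(bt,bs):
    X=tri([(q,a),(r,b)]);print(X.round(4),(proj(q,X)-a).round(1),(proj(r,X)-b).round(1))
# grip/rod in hand: prong neck corner in scene & predicted
t=np.radians(-73);d=np.array([np.cos(t),np.sin(t),0])
s=np.array([.4573,.2484,.247+.0188])
c=s-.015*d
tip=c+.165*d
print("corner pred",proj(r,tip),"seen",up(320,120,5.5,[(150,348)]),"tip pred",proj(r,tip-[0,0,.024]),"seen",up(320,120,5.5,[(147,384)]))
tl=c-.155*d
print("tail pred",proj(r,tl),"seen",up(320,120,5.5,[(688,215)]), proj(q,tip),proj(q,tl))
```

```text
[[0.6463, -0.2857, 0.331], [0.6122, -0.4769, 0.331], [0.3442, -0.428, 0.331], [0.3778, -0.2393, 0.331]]
[0.1942, 0.2724, 0.1917, 0.2726]
[[0.3478, -0.4264, 0.331], [0.3829, -0.2363, 0.331], [0.6538, -0.285, 0.331], [0.6191, -0.4722, 0.331]]
[0.1934, 0.2753, 0.1904, 0.2751]
[ 0.4662 -0.1987  0.2832] [[-0.3  0. ]] [[-0.3 -0. ]]
[ 0.4696 -0.2361  0.2999] [[-1.2  0.1]] [[-1.4 -0.2]]
[ 0.4456 -0.2466  0.2611] [[ 1.2 -0.1]] [[1.5 0.2]]
[ 0.4577 -0.2412  0.2808] [[ 0. -0.]] [[0.1 0. ]]
corner pred [[346.04806262 182.26519659]] seen [(346.8636363636364, 182.86363636363637)] tip pred [[345.37705557 189.30570662]] seen [(346.3181818181818, 189.4090909090909)]
tail pred [[443.44924402 157.76599359]] seen [(444.6818181818182, 158.6818181818182)] [[304.30244523 185.01034427]] [[210.00442637 212.55454976]]
```

View pics/t2.png

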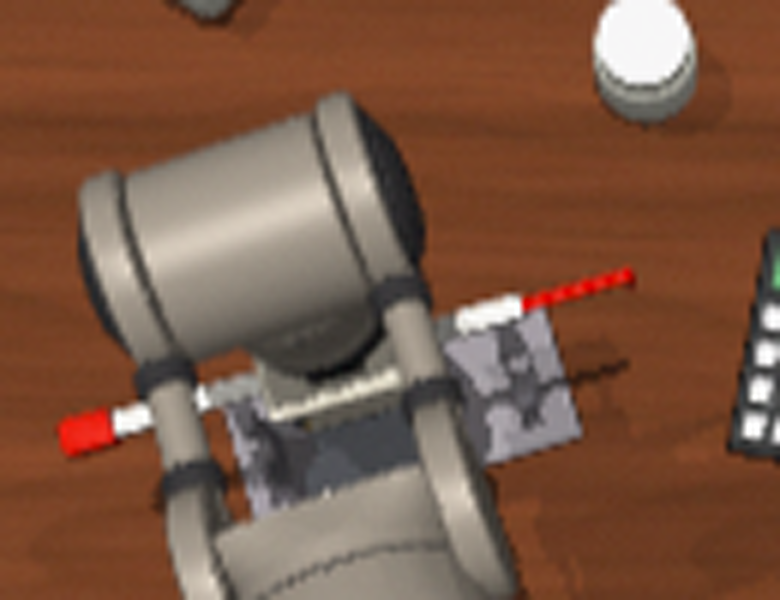

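The triangulation puts the eye bar's middle at about (0.466,-0.199,0.283), facing n=(0.174,0.985). The rod sits level in the grip: predicted and seen hook and tail agree within about 1 px. I'll carry it over.

Request:
drive_tool(
  targets=[
    [[0,0,-0.05,0.02,-0.2,0.15,0.1],[0,0,-0.1,0.05,-0.5,0.3,0.1],[0,0,-0.15,0.08,-0.8,0.45,0.1],[0,0,-0.2,0.1,-1,0.49,0.1],[0,0,-0.25,0.1,-1,0.49,0.1]],
  ],
)

```text
time_s: 5.58
eef_pos: [0.4723, 0.0963, 0.3197]
eef_rot: [179.9, 0.4, -5.8]
force: [-0.5, 0.1, -3.1]
width: 0.237
```

Request:
drive_tool(
  targets=[
    [[0,0,-0.04,0.05,-0.2,0,0.1],[0,0,-0.05,0.08,-0.5,0,0.1],[0,0,-0.05,0.1,-0.75,0,0.1],[0,0,-0.05,0.1,-0.83,0,0.1],[0,0,-0.05,0.1,-0.83,0,0.1]],
  ],
)

```text
time_s: 6.2
eef_pos: [0.4869, -0.0283, 0.3188]
eef_rot: [180.0, 0.5, -10.4]
force: [0.1, 0.7, -1.8]
width: 0.235
```

Run:
```python
from h import *
import pickle
q=bot.camera("top");r=bot.camera("scene");save(q,"t3",(360,150,440,240),7);save(r,"s3",(170,120,300,220),6)
s=bot.get_state();print(s["time_s"],s["eef_pos"],s["eef_rot"],s["force"])
t=np.radians(s["eef_rot"][2]-90);d=np.array([np.cos(t),np.sin(t),0])
k=s["eef_pos"]+[0,0,.0188]+.15*d
print(k,proj(q,k),proj(r,k),proj(r,k-[0,0,.024]))
pickle.dump((q,r),open("p3.pkl","wb"))
```

```text
6.3 [ 0.48705048 -0.02723663  0.31926412] [179.96854805   0.45517987 -10.29146784] [ 0.33113708  0.2392898  -1.80034931]
[ 0.46025212 -0.17482338  0.33806412] [[393.51022309 194.25133256]] [[237.08194887 155.31111848]] [[238.14852426 163.10339433]]
```

View pics/t3.png

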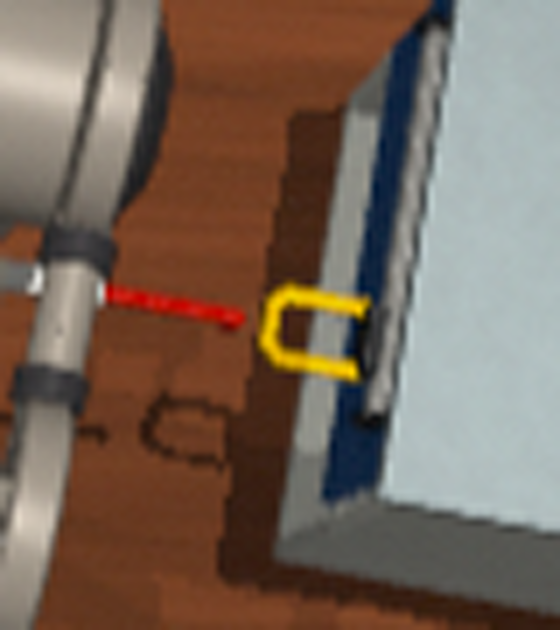

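View pics/s3.png

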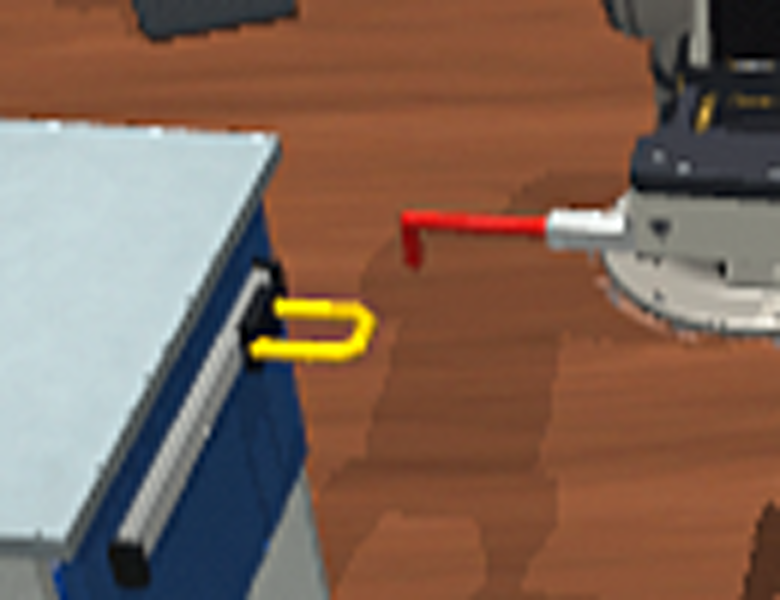

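```bash
python3 - <<'E' | tail -n +5
from fit import *
q,r=pickle.load(open("p3.pkl","rb"))
# red pixels centroid line
for n,p in(("t",q),("s",r)):
    c=p["color"].astype(int);m=(c[...,0]>130)&(c[...,1]<60)&(c[...,2]<60)
    if n=="t": m[:, :370]=0;m[:,440:]=0;m[:150]=0;m[240:]=0
    else: m[:,:230]=0;m[:,275:]=0;m[:145]=0;m[180:]=0
    ys,xs=np.nonzero(m)
    for x in sorted(set(xs)):print(n,x,ys[xs==x].min(),ys[xs==x].max(),end="; ")
    print()
bt=up(360,150,7,[(238,318),(272,322),(363,344)]);bs=up(170,120,6,[(409,220),(366,326),(266,327)])
for a,b in zip(bt,bs):
    X=tri([(q,a),(r,b)]);print(X.round(4),(proj(q,X)-a).round(1),(proj(r,X)-b).round(1))
E
```

```text
t 375 191 192; t 376 190 192; t 377 191 193; t 378 191 193; t 379 191 193; t 380 191 193; t 381 191 193; t 382 191 194; t 383 192 194; t 384 192 194; t 385 192 194; t 386 192 194; t 387 193 194; t 388 193 195; t 389 193 195; t 390 193 195; t 391 193 195; t 392 193 195; t 393 194 196; t 394 194 196; 
s 237 155 157; s 238 156 157; s 239 156 157; s 240 156 157; s 241 156 157; s 242 156 157; s 243 156 157; s 244 156 157; s 245 156 157; s 246 156 157; s 247 156 157; s 248 156 157; s 249 156 158; s 250 156 158; s 251 156 158; s 252 157 158; s 253 156 158; s 254 156 158; s 255 156 158; s 256 157 158; s 257 156 158; s 258 156 158; s 259 156 158; s 260 157 158; 
[ 0.4585 -0.1747  0.3342] [[-0.3  0. ]] [[-0.4 -0. ]]
[ 0.465  -0.1988  0.2845] [[-0.4  0. ]] [[-0.5 -0.1]]
[ 0.4559 -0.2425  0.2796] [[-0.2  0. ]] [[-0.2 -0. ]]
```

Request:
drive_tool(
  targets=[
    [[0,0,0,0.01,-0.08,0,0.1],[0,0,0,0.02,-0.16,0,0.1],[0,0,0,0.02,-0.24,0,0.1],[0,0,0,0.02,-0.273,0,0.1],[0,0,0,0.02,-0.273,0,0.1]],
  ],
)

```text
time_s: 6.92
eef_pos: [0.49, -0.0686, 0.3192]
eef_rot: [180.0, 0.5, -10.3]
force: [-0.1, 0.1, -2.0]
width: 0.235
```

Run:
```python
from h import *
import pickle
q=bot.camera("top");r=bot.camera("scene");save(q,"t4",(380,170,430,225),11);save(r,"s4",(190,130,260,200),9)
w=bot.camera("wrist");save(w,"w4")
s=bot.get_state();print(s["time_s"],s["eef_pos"],s["eef_rot"],s["force"])
pickle.dump((q,r,w),open("p4.pkl","wb"))
```

```text
7.075 [ 0.49000324 -0.0679816   0.31931989] [179.97710296   0.45209473 -10.28144429] [ 1.12205199  0.48577205 -1.50682456]
```

View pics/t4.png

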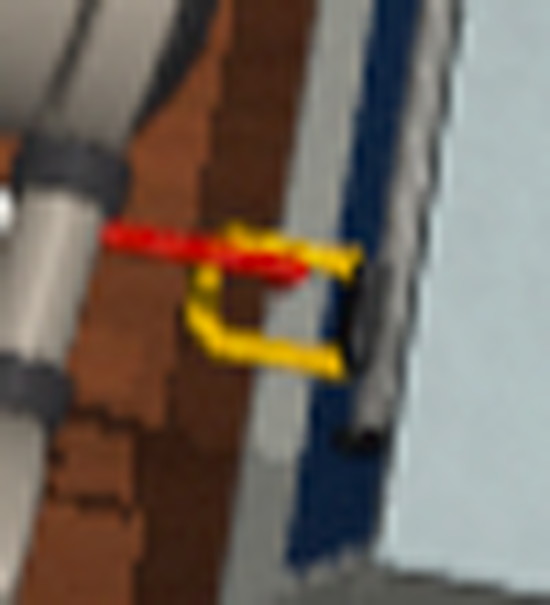

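View pics/s4.png

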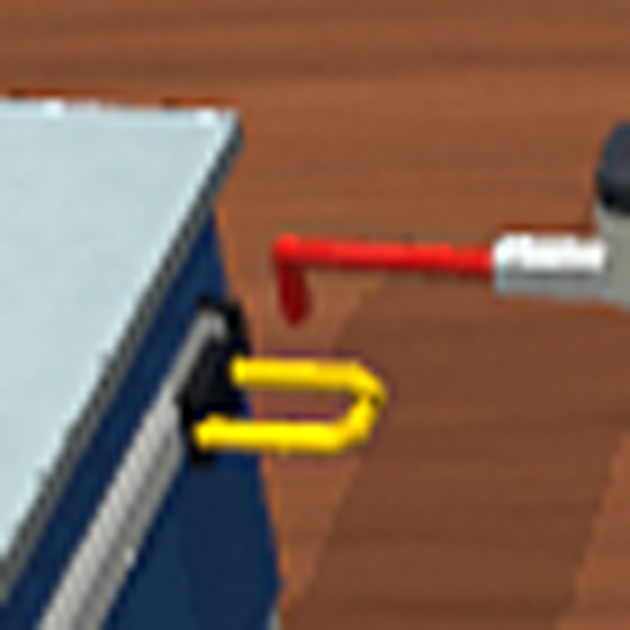

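View pics/w4.png

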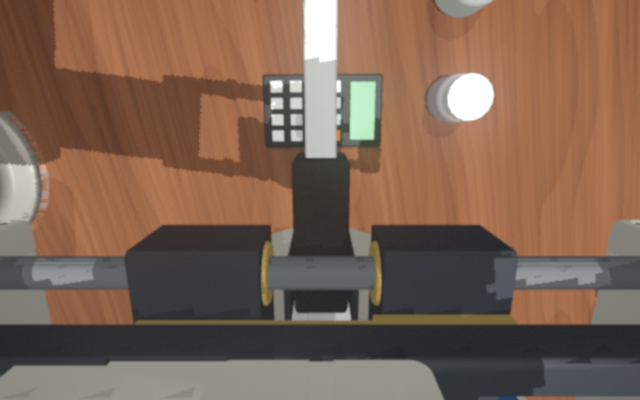

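```bash
python3 - <<'E' | tail -n +5
from fit import *
q,r,w=pickle.load(open("p4.pkl","rb"))
a=up(380,170,11,[(295,267),(204,300),(347,310)]);b=up(190,130,9,[(289,251),(366,403),(218,402)])
Xs=[]
for i,j in zip(a,b):
    X=tri([(q,i),(r,j)]);Xs.append(X);print(X.round(4),"e",(X[0]*.985-X[1]*.174).round(4),"n",(X[0]*.174+X[1]*.985).round(4),(proj(q,X)-i).round(1))
for dz in(-.04,-.06):
    print([(proj(p,Xs[0]+[0,0,dz])[0]-o)*s for p,o,s in((q,(380,170),11),(r,(190,130),9))])
E
```

```text
[ 0.4624 -0.2144  0.3351] e 0.4927 n -0.1307 [[-0.3  0. ]]
[ 0.4616 -0.1995  0.2805] e 0.4894 n -0.1161 [[-0.1  0. ]]
[ 0.4589 -0.2417  0.2813] e 0.494 n -0.1582 [[ 0. -0.]]
[array([258.48823566, 285.04302527]), array([301.74537279, 362.20450412])]
[array([244.8451483 , 295.95962464]), array([311.19835285, 417.68305255])]
```

The hook's side coordinate is 0.4927 against about 0.492 for the eye, and it lies 15 mm behind the bar. It is centred over the eye hole, so I'll descend.

Request:
drive_tool(
  targets=[
    [[0,0,0,0,0,-0.06,0.1],[0,0,0,0,0,-0.12,0.1],[0,0,0,0,0,-0.18,0.1],[0,0,0,0,0,-0.24,0.1],[0,0,0,0,0,-0.255,0.1]],
  ],
)

```text
time_s: 7.7
eef_pos: [0.4897, -0.0679, 0.2802]
eef_rot: [180.0, 0.5, -10.3]
force: [-0.6, -0.2, -2.2]
width: 0.236
```

Run:
```python
from h import *
import pickle
q=bot.camera("top");r=bot.camera("scene")
a=np.hstack([cv2.resize(p["color"][y:y+h,x:x+w,::-1],(390,390),interpolation=cv2.INTER_CUBIC) for p,x,y,w,h in((q,380,170,50,50),(r,190,140,60,60))])
cv2.imwrite("pics/c5.png",a)
s=bot.get_state();print(s["time_s"],s["eef_pos"],s["eef_rot"],s["force"],s["ft_torque"])
```

```text
7.8 [ 0.48994978 -0.06799408  0.28080136] [179.97986548   0.48063416 -10.28611735] [-0.23776749 -0.3605728  -2.12571795] [-0.21469589  0.02176313 -0.05506024]
```

View pics/c5.png

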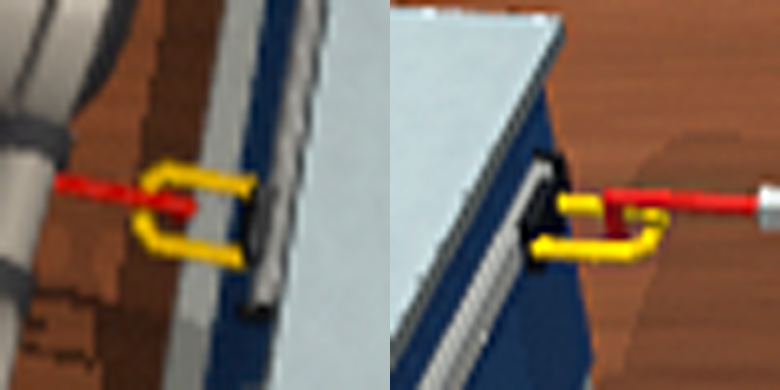

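The prong is inside the D, behind the cross bar, with no contact force. Next is the path table for the pull.

```bash
cat > plan.py <<'E'
import numpy as np
def wp(th,n_over=0.0,g0=.005):
    nb=-.1812+.125*np.sin(th)+.066*np.cos(th); zb=.158+.125*np.cos(th)-.066*np.sin(th)
    gz=np.interp(th,[0,.4,.8],[g0,.003,0.]); gn=np.interp(th,[0,.5,1.0,1.3],[0,0,.006,.008])
    nP=nb-.008-gn; za=zb+.008+gz
    nT=nP+.150; zT=za-.0188+.003
    e=.4927
    return np.array([.985*e+.174*nT,-.174*e+.985*nT,zT])
E
python3 - <<'E'
from plan import *
c=np.array([.48995,-.068,.2808])
for th in np.arange(0,1.45,.1):print(round(th,2),wp(th).round(4),((wp(th)-c)/.15).round(3))
E
```

```text
0.0 [ 0.49   -0.0593  0.2802] [ 0.     0.058 -0.004]
0.1 [ 0.4921 -0.0474  0.2725] [ 0.014  0.138 -0.055]
0.2 [ 0.4941 -0.0362  0.2636] [ 0.027  0.212 -0.115]
0.3 [ 0.4959 -0.0258  0.2536] [ 0.04   0.281 -0.181]
0.4 [ 0.4975 -0.0165  0.2426] [ 0.051  0.343 -0.254]
0.5 [ 0.499  -0.0083  0.2305] [ 0.06   0.398 -0.335]
0.6 [ 0.5    -0.0023  0.2176] [ 0.067  0.438 -0.421]
0.7 [0.5009 0.0023 0.204 ] [ 0.073  0.469 -0.512]
0.8 [0.5015 0.0057 0.1899] [ 0.077  0.492 -0.606]
0.9 [0.5018 0.0078 0.1762] [ 0.079  0.505 -0.697]
1.0 [0.502  0.0085 0.1622] [ 0.08   0.51  -0.791]
1.1 [0.5019 0.0083 0.1481] [ 0.08   0.509 -0.885]
1.2 [0.5016 0.0067 0.134 ] [ 0.078  0.498 -0.979]
1.3 [0.5011 0.0038 0.12  ] [ 0.075  0.479 -1.072]
1.4 [5.005e-01 2.000e-04 1.064e-01] [ 0.07   0.454 -1.163]
```

Request:
drive_tool(
  targets=[
    [[0,0,0,0,0.03,0,0.1],[0,0,0,0,0.06,0,0.1],[0,0,0,0.005,0.09,-0.02,0.1],[0,0,0,0.01,0.12,-0.04,0.1],[0,0,0,0.015,0.14,-0.055,0.1]],
  ],
  grip_force=60,
)

```text
time_s: 8.43
eef_pos: [0.4923, -0.0468, 0.2725]
eef_rot: [180.0, 0.5, -10.3]
force: [-0.9, -2.8, -0.5]
width: 0.236
```

```bash
cat > look.py <<'E'
from h import *
import sys
from plan import *
n=sys.argv[1]; th0=float(sys.argv[2])
q=bot.camera("top");r=bot.camera("scene")
a=np.hstack([cv2.resize(p["color"][y:y+h,x:x+w,::-1],(390,390),interpolation=cv2.INTER_CUBIC) for p,x,y,w,h in((q,350,165,70,70),(r,180,140,90,90))])
cv2.imwrite("pics/%s.png"%n,a)
s=bot.get_state();print(s["time_s"],s["eef_pos"].round(4),s["eef_rot"].round(1),s["force"].round(1),s["ft_torque"].round(2),s["width"])
for th in np.arange(th0,1.45,.05)[:12]:print(round(th,2),((wp(th)-s["eef_pos"])/.15).round(3))
E
python3 look.py c6 0.05
```

```text
8.525 [ 0.4922 -0.0465  0.2724] [180.    0.5 -10.3] [-0.3 -1.6 -1.1] [-0.61 -0.    0.08] 0.2319015781570901
0.05 [-0.008 -0.045  0.027]
0.1 [-0.001 -0.006  0.001]
0.15 [ 0.006  0.032 -0.028]
0.2 [ 0.012  0.069 -0.059]
0.25 [ 0.019  0.104 -0.091]
0.3 [ 0.025  0.138 -0.125]
0.35 [ 0.03   0.17  -0.161]
0.4 [ 0.036  0.2   -0.198]
0.45 [ 0.041  0.228 -0.238]
0.5 [ 0.045  0.255 -0.279]
0.55 [ 0.049  0.276 -0.322]
0.6 [ 0.052  0.294 -0.365]
```

View pics/c6.png

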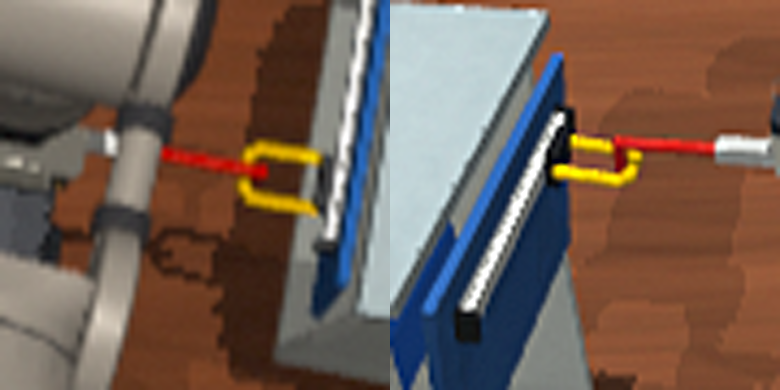

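The flap has come away from the frame (its blue top edge is visible), with the prong pulling the bar at about 3 N. I'll continue.

Request:
drive_tool(
  targets=[
    [[0,0,0,0.006,0.032,-0.025,0.1],[0,0,0,0.012,0.069,-0.055,0.1],[0,0,0,0.019,0.104,-0.088,0.1],[0,0,0,0.025,0.138,-0.122,0.1],[0,0,0,0.03,0.17,-0.158,0.1]],
  ],
)

```text
time_s: 9.15
eef_pos: [0.4967, -0.0206, 0.2483]
eef_rot: [-180.0, 0.5, -10.3]
force: [0.2, -2.6, -0.9]
width: 0.238
```

```bash
python3 look.py c7 0.35
```

```text
9.25 [ 0.4964 -0.0202  0.2478] [-180.     0.6  -10.2] [ 0.1 -1.  -2.2] [-0.28  0.1   0.04] 0.2391602708735675
0.35 [ 0.002 -0.006  0.003]
0.4 [ 0.008  0.024 -0.034]
0.45 [ 0.013  0.053 -0.074]
0.5 [ 0.017  0.079 -0.115]
0.55 [ 0.021  0.1   -0.158]
0.6 [ 0.024  0.119 -0.201]
0.65 [ 0.027  0.136 -0.246]
0.7 [ 0.03   0.15  -0.292]
0.75 [ 0.032  0.162 -0.338]
0.8 [ 0.034  0.173 -0.386]
0.85 [ 0.035  0.181 -0.431]
0.9 [ 0.036  0.186 -0.477]
```

View pics/c7.png

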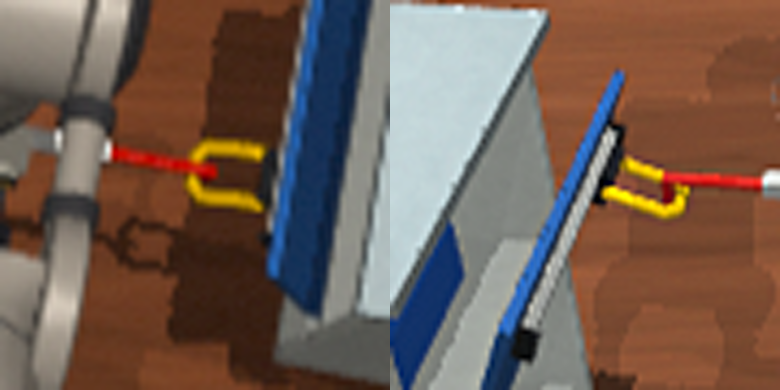

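Working well: the flap is at about 0.35 rad, and the neck looks about on the bar. I'll continue.

Request:
drive_tool(
  targets=[
    [[0,0,0,0.008,0.024,-0.034,0.1],[0,0,0,0.013,0.053,-0.074,0.1],[0,0,0,0.017,0.079,-0.115,0.1],[0,0,0,0.021,0.1,-0.158,0.1],[0,0,0,0.024,0.119,-0.201,0.1]],
  ],
)

```text
time_s: 9.88
eef_pos: [0.5, -0.0021, 0.2172]
eef_rot: [-180.0, 0.6, -10.2]
force: [-0.2, -2.5, -0.9]
width: 0.238
```

```bash
python3 look.py c8 0.6
```

```text
9.975 [ 0.4996 -0.0018  0.2167] [-179.9    0.7  -10.2] [ 0.1 -1.2 -2.5] [-0.32 -0.02 -0.  ] 0.23397462655135698
0.6 [ 0.003 -0.004  0.006]
0.65 [ 0.006  0.013 -0.039]
0.7 [ 0.008  0.027 -0.084]
0.75 [ 0.01   0.04  -0.131]
0.8 [ 0.012  0.05  -0.178]
0.85 [ 0.014  0.058 -0.224]
0.9 [ 0.015  0.064 -0.27 ]
0.95 [ 0.015  0.067 -0.316]
1.0 [ 0.015  0.068 -0.363]
1.05 [ 0.016  0.069 -0.41 ]
1.1 [ 0.015  0.067 -0.457]
1.15 [ 0.015  0.063 -0.504]
```

View pics/c8.png

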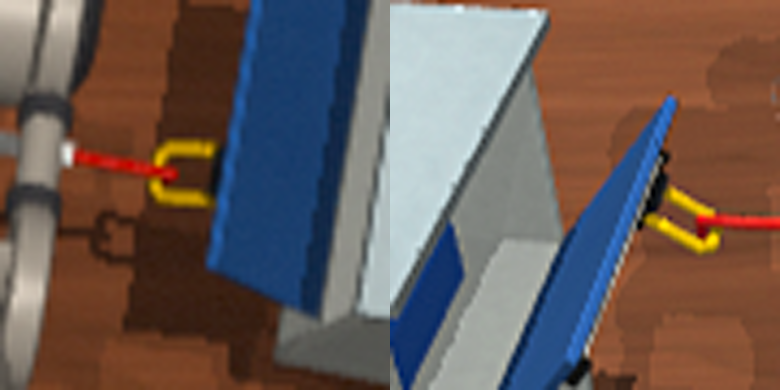

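The flap is now at about 0.6 rad. I'll continue, shifting over to the neck pressing down on the bar.

Request:
drive_tool(
  targets=[
    [[0,0,0,0.006,0.013,-0.039,0.1],[0,0,0,0.008,0.027,-0.084,0.1],[0,0,0,0.01,0.04,-0.131,0.1],[0,0,0,0.012,0.05,-0.178,0.1],[0,0,0,0.014,0.058,-0.224,0.1]],
  ],
)

```text
time_s: 10.6
eef_pos: [0.5018, 0.0074, 0.1827]
eef_rot: [-179.9, 0.7, -10.2]
force: [-0.0, 0.9, 0.9]
width: 0.234
```

```bash
python3 look.py c9 0.85
```

```text
10.7 [0.5014 0.0072 0.1822] [-179.9    0.8  -10.2] [ 1.3  1.  -1.2] [-0.27  0.1   0.02] 0.24157801962751735
0.85 [ 0.002 -0.002  0.006]
0.9 [ 0.003  0.004 -0.04 ]
0.95 [ 0.004  0.007 -0.086]
1.0 [ 0.004  0.009 -0.133]
1.05 [ 0.004  0.009 -0.18 ]
1.1 [ 0.004  0.007 -0.227]
1.15 [ 0.003  0.003 -0.274]
1.2 [ 0.002 -0.003 -0.321]
1.25 [ 0.    -0.012 -0.368]
1.3 [-0.002 -0.023 -0.414]
1.35 [-0.003 -0.034 -0.46 ]
1.4 [-0.006 -0.047 -0.505]
```

View pics/c9.png

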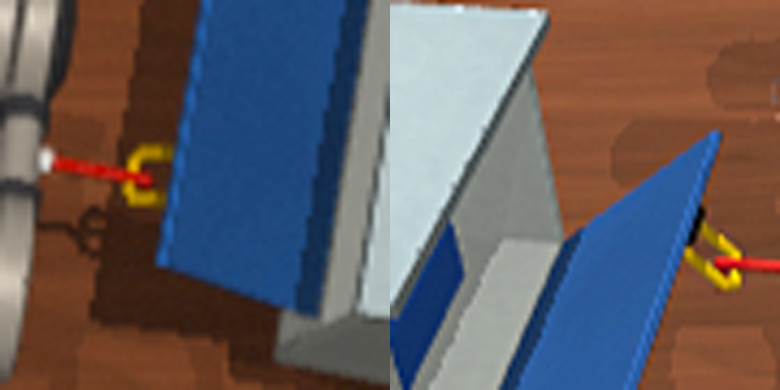

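The neck now presses on the bar with about 3 N upward reaction, and the flap is at roughly 0.85 rad.

Request:
drive_tool(
  targets=[
    [[0,0,0,0.003,0.004,-0.045,0.1],[0,0,0,0.004,0.007,-0.09,0.1],[0,0,0,0.004,0.009,-0.137,0.1],[0,0,0,0.004,0.009,-0.184,0.1],[0,0,0,0.004,0.007,-0.23,0.1]],
  ],
)

```text
time_s: 11.32
eef_pos: [0.5019, 0.0083, 0.1471]
eef_rot: [-179.9, 0.8, -10.2]
force: [0.3, 1.1, 0.3]
width: 0.24
```

```bash
python3 look.py c10 1.1
```

```text
11.425 [0.5014 0.0081 0.1467] [-179.9    0.9  -10.2] [ 0.1 -0.8 -1. ] [-0.21  0.   -0.03] 0.23971505545723085
1.1 [0.003 0.001 0.009]
1.15 [ 0.002 -0.003 -0.038]
1.2 [ 0.001 -0.009 -0.085]
1.25 [-0.    -0.018 -0.131]
1.3 [-0.002 -0.029 -0.178]
1.35 [-0.004 -0.04  -0.223]
1.4 [-0.006 -0.053 -0.269]
```

View pics/c10.png

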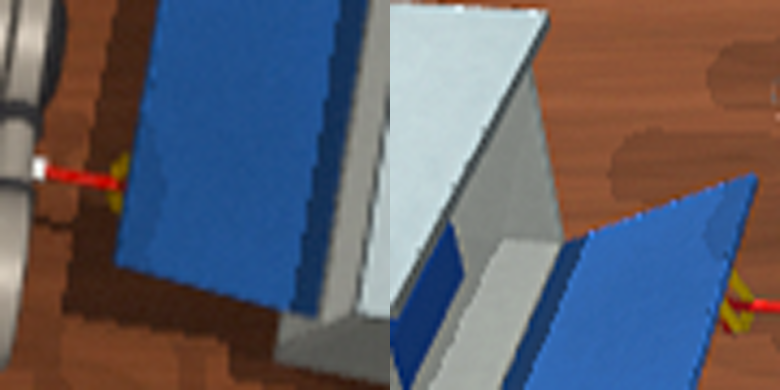

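Request:
drive_tool(
  targets=[
    [[0,0,0,0,-0.003,-0.035,0.1],[0,0,0,0,-0.007,-0.07,0.1],[0,0,0,0,-0.012,-0.1,0.1],[0,0,0,0,-0.016,-0.125,0.1],[0,0,0,0,-0.02,-0.15,0.1]],
  ],
)

```text
time_s: 12.05
eef_pos: [0.5014, 0.0051, 0.1239]
eef_rot: [-179.9, 0.9, -10.2]
force: [-0.6, 0.8, -1.0]
width: 0.237
```

```bash
python3 look.py c11 1.2
```

```text
12.15 [0.5012 0.0051 0.1238] [-179.9    0.9  -10.2] [-0.8  0.8 -0.9] [-0.22  0.03  0.02] 0.23662802922014423
1.2 [0.003 0.011 0.068]
1.25 [0.001 0.002 0.021]
1.3 [-0.001 -0.008 -0.025]
1.35 [-0.003 -0.02  -0.071]
1.4 [-0.005 -0.033 -0.116]
```

View pics/c11.png

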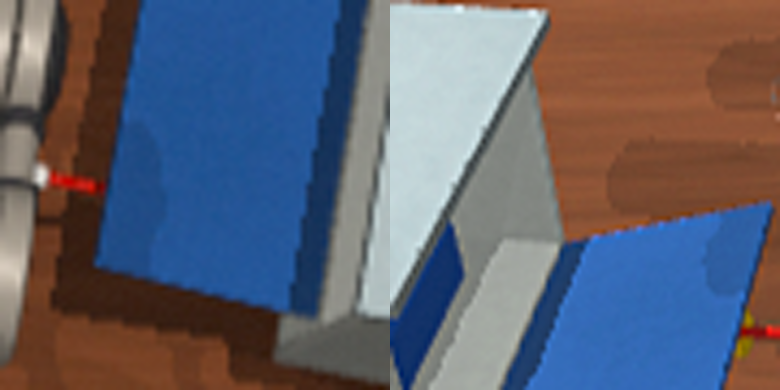

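```bash
cat > ang.py <<'E'
from fit import *
def corners(p,th,w):
    n=-.1812+.158*np.sin(th)+w*np.cos(th);z=.158+.158*np.cos(th)-w*np.sin(th)
    return [proj(p,[.985*e+.174*n,-.174*e+.985*n,z])[0].round(1).tolist() for e in(.429,.671)]
if __name__=="__main__":
  for th in(1.1,1.15,1.2,1.25,1.3):
    for w in(0,.008):print(th,w,"top",corners(T,th,w),"scene",corners(S,th,w))
E
python3 ang.py|tail -n +5
```

```text
1.1 0 top [[370.0, 212.7], [381.5, 143.9]] scene [[263.9, 177.8], [245.9, 239.7]]
1.1 0.008 top [[368.7, 212.7], [380.1, 144.3]] scene [[265.3, 179.8], [247.8, 241.9]]
1.15 0 top [[368.7, 212.7], [380.2, 144.3]] scene [[265.2, 179.8], [247.7, 241.8]]
1.15 0.008 top [[367.5, 212.8], [378.9, 144.7]] scene [[266.5, 181.9], [249.3, 244.1]]
1.2 0 top [[367.6, 212.8], [379.0, 144.7]] scene [[266.4, 181.9], [249.3, 244.0]]
1.2 0.008 top [[366.5, 212.9], [377.9, 145.2]] scene [[267.6, 184.0], [250.8, 246.3]]
1.25 0 top [[366.6, 213.0], [377.9, 145.2]] scene [[267.5, 184.0], [250.7, 246.3]]
1.25 0.008 top [[365.6, 213.1], [376.9, 145.7]] scene [[268.5, 186.1], [252.0, 248.5]]
1.3 0 top [[365.7, 213.1], [377.0, 145.7]] scene [[268.5, 186.1], [251.9, 248.5]]
1.3 0.008 top [[364.8, 213.2], [376.1, 146.2]] scene [[269.4, 188.2], [253.1, 250.7]]
```

The flap is estimated at 1.22 to 1.28 rad. I'll press a few mm further and feel for the stop.

Request:
drive_tool(
  targets=[
    [[0,0,0,0,-0.003,-0.012,0.1],[0,0,0,0,-0.006,-0.024,0.1],[0,0,0,0,-0.009,-0.034,0.1],[0,0,0,0,-0.01,-0.034,0.1],[0,0,0,0,-0.01,-0.034,0.1]],
  ],
)

```text
time_s: 12.78
eef_pos: [0.5012, 0.0035, 0.1186]
eef_rot: [-179.9, 0.9, -10.2]
force: [-0.9, 1.3, -1.6]
width: 0.237
```

Run:
```python
from h import *
q=bot.camera("top");r=bot.camera("scene")
a=np.hstack([cv2.resize(p["color"][y:y+h,x:x+w,::-1],(390,390),interpolation=cv2.INTER_CUBIC) for p,x,y,w,h in((q,345,170,50,50),(r,235,170,50,50))])
cv2.imwrite("pics/c12.png",a)
s=bot.get_state();print(s["time_s"],s["eef_pos"].round(4),s["eef_rot"].round(1),s["force"].round(1),s["ft_torque"].round(2))
```

```text
12.875 [0.5012 0.0035 0.1187] [-179.9    0.9  -10.2] [ 0.6 -0.1 -0.5] [-0.24  0.08  0.01]
```

View pics/c12.png

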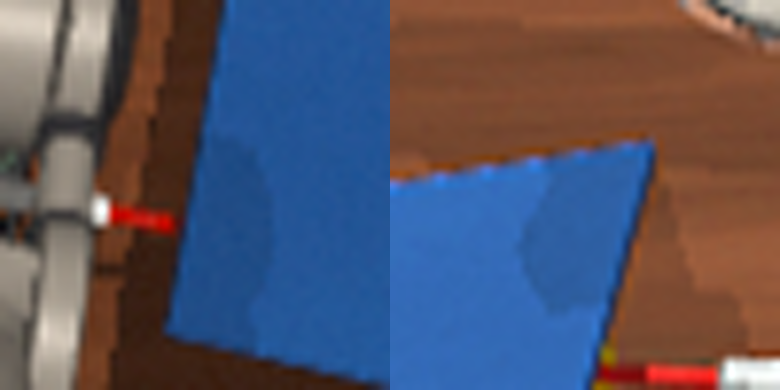

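Request:
drive_tool(
  targets=[
    [[0,0,0,0,-0.002,-0.01,0.1],[0,0,0,0,-0.004,-0.018,0.1],[0,0,0,0,-0.006,-0.024,0.1],[0,0,0,0,-0.006,-0.027,0.1],[0,0,0,0,-0.006,-0.027,0.1]],
  ],
)

```text
time_s: 13.5
eef_pos: [0.5014, 0.0025, 0.1148]
eef_rot: [-180.0, 0.9, -10.2]
force: [0.3, 0.9, 2.4]
width: 0.235
```

Run:
```python
from h import *
q=bot.camera("top");r=bot.camera("scene")
a=np.hstack([cv2.resize(p["color"][y:y+h,x:x+w,::-1],(390,390),interpolation=cv2.INTER_CUBIC) for p,x,y,w,h in((q,345,170,50,50),(r,235,170,50,50))])
cv2.imwrite("pics/c13.png",a)
s=bot.get_state();print(s["time_s"],s["eef_pos"].round(4),s["eef_rot"].round(1),s["force"].round(1),s["ft_torque"].round(2))
```

```text
13.6 [0.5014 0.0026 0.1147] [-179.9    0.9  -10.2] [0.  1.7 4.5] [-0.6   0.12  0.05]
```

View pics/c13.png

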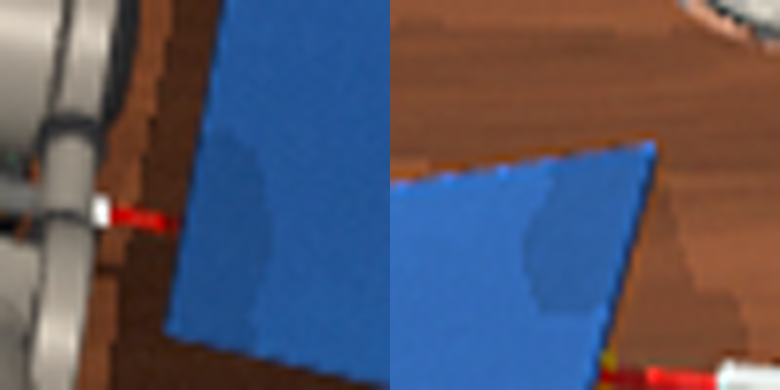

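Force rose to about 6 N with no further flap motion, so the flap is at its stop. The corner pixel also agrees with 1.3 rad. To unhook, I'll lift about 21 mm inside the D, then slide out.

Request:
drive_tool(
  targets=[
    [[0,0,0,0,0,0.05,0.1],[0,0,0,0,0,0.1,0.1],[0,0,0,0,0,0.145,0.1],[0,0,0,0,0,0.155,0.1],[0,0,0,0,0,0.155,0.1]],
  ],
)

```text
time_s: 14.22
eef_pos: [0.5014, 0.0026, 0.1381]
eef_rot: [-179.9, 0.9, -10.2]
force: [-0.1, -0.4, -2.8]
width: 0.234
```

Run:
```python
from h import *
q=bot.camera("top");r=bot.camera("scene")
a=np.hstack([cv2.resize(p["color"][y:y+h,x:x+w,::-1],(390,390),interpolation=cv2.INTER_CUBIC) for p,x,y,w,h in((q,345,170,50,50),(r,235,180,50,50))])
cv2.imwrite("pics/c14.png",a)
s=bot.get_state();print(s["time_s"],s["eef_pos"].round(4),s["eef_rot"].round(1),s["force"].round(1),s["ft_torque"].round(2))
```

```text
14.325 [0.5012 0.0026 0.1378] [-180.     0.9  -10.2] [-0.2  0.3 -2.5] [-0.11  0.03  0.  ]
```

View pics/c14.png

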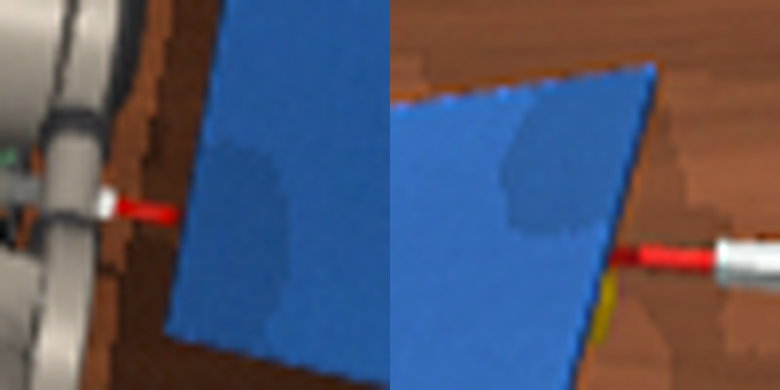

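Request:
drive_tool(
  targets=[
    [[0,0,0,0.003,0.02,0.007,0.1],[0,0,0,0.007,0.04,0.014,0.1],[0,0,0,0.01,0.06,0.02,0.1],[0,0,0,0.014,0.08,0.024,0.1],[0,0,0,0.017,0.1,0.026,0.1]],
  ],
)

```text
time_s: 14.95
eef_pos: [0.5038, 0.0178, 0.1417]
eef_rot: [-180.0, 0.9, -10.2]
force: [-0.1, -0.0, -2.0]
width: 0.24
```

Request:
drive_tool(
  targets=[
    [[0,0,0,0.004,0.02,0,0.1],[0,0,0,0.007,0.04,0,0.1],[0,0,0,0.01,0.06,0,0.1],[0,0,0,0.014,0.08,0,0.1],[0,0,0,0.018,0.1,0,0.1]],
  ],
)

```text
time_s: 15.58
eef_pos: [0.5066, 0.033, 0.1417]
eef_rot: [-180.0, 0.9, -10.2]
force: [-0.2, -0.7, -2.1]
width: 0.234
```

Run:
```python
from h import *
q=bot.camera("top");r=bot.camera("scene")
a=np.hstack([cv2.resize(p["color"][y:y+h,x:x+w,::-1],(390,390),interpolation=cv2.INTER_CUBIC) for p,x,y,w,h in((q,345,170,50,50),(r,235,180,50,50))])
cv2.imwrite("pics/c15.png",a)
s=bot.get_state();print(s["time_s"],s["eef_pos"].round(4),s["eef_rot"].round(1),s["force"].round(1),s["ft_torque"].round(2))
```

```text
15.675 [0.5066 0.0331 0.1418] [-179.9    0.9  -10.2] [ 0.6  0.1 -1.7] [-0.16  0.05  0.04]
```

View pics/c15.png

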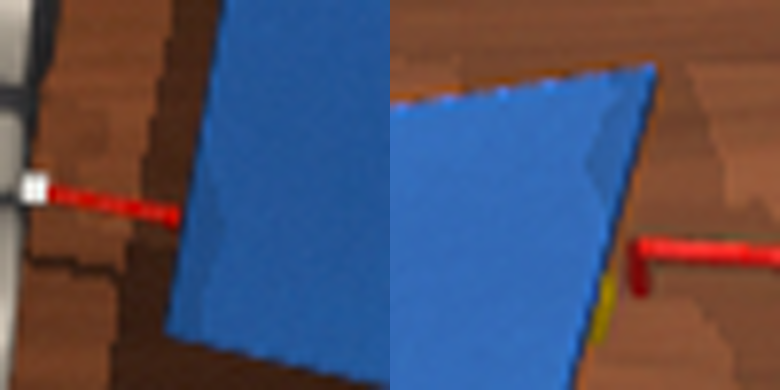

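The prong is out at scene (275,210), the flap hasn't moved, and no contact force shows. I'll back off, raise and return to the rest.

Request:
drive_tool(
  targets=[
    [[0,0,0,0.03,0.2,0,0.1],[0,0,0,0.06,0.4,0.05,0.1],[0,0,0.04,0.03,0.6,0.25,0.1],[0,0,0.1,0,0.8,0.45,0.1],[0,0,0.16,-0.05,0.95,0.5,0.1]],
  ],
)

```text
time_s: 16.3
eef_pos: [0.4999, 0.1769, 0.2188]
eef_rot: [-179.9, 0.7, 4.4]
force: [0.1, -1.2, -1.4]
width: 0.232
```

Run:
```python
from h import *
s=bot.get_state();print(s["time_s"],s["eef_pos"].round(4),s["eef_rot"].round(2),s["force"].round(1))
print((np.array([.4568,.2482,.19])-s["eef_pos"])/.15,(17.0-s["eef_rot"][2])/90)
```

```text
16.3 [0.4999 0.1769 0.2188] [-179.92    0.67    4.44] [ 0.1 -1.2 -1.4]
[-0.28704353  0.47503073 -0.19197367] 0.13951290059273094
```

Request:
drive_tool(
  targets=[
    [[0,0,0.05,-0.1,0.16,0,0.1],[0,0,0.1,-0.2,0.32,0,0.1],[0,0,0.14,-0.287,0.475,-0.1,0.1],[0,0,0.14,-0.287,0.475,-0.19,0.1],[0,0,0.14,-0.287,0.475,-0.19,0.1]],
  ],
)

```text
time_s: 16.92
eef_pos: [0.4565, 0.2475, 0.1892]
eef_rot: [-180.0, 0.8, 17.0]
force: [-0.4, -0.4, -2.2]
width: 0.233
```

Run:
```python
from h import *
import pickle
q=bot.camera("top");r=bot.camera("scene");w=bot.camera("wrist");save(w,"w16");save(r,"s16",(325,140,465,250),5.5);save(q,"t16",(200,165,330,250),6)
s=bot.get_state();print(s["time_s"],s["eef_pos"].round(4),s["eef_rot"].round(2),s["force"].round(1))
print((np.array([.4568,.2482,.0495])-s["eef_pos"])/.15,(17.0-s["eef_rot"][2])/90)
t=np.radians(s["eef_rot"][2]-90);d=np.array([np.cos(t),np.sin(t),0]);g=s["eef_pos"]+[0,0,.0188]
for n,k in(("corner",g+.15*d),("tip",g+.15*d-[0,0,.024]),("tail",g-.17*d)):print(n,proj(q,k).round(1),(proj(r,k)-(325,140))*5.5)
pickle.dump((q,r,w),open("p16.pkl","wb"))
```

```text
17.075 [0.4576 0.2476 0.1907] [-179.93    0.63   16.96] [-0.1  0.6 -1.8]
[-0.00533018  0.00423301 -0.94152141] 0.0004663767261887762
corner [[305.3 188. ]] [[105.6484079  321.73376459]]
tip [[305.5 189.3]] [[102.23830435 357.76685731]]
tail [[214.8 214.4]] [[625.24910105 183.54820382]]
```

View pics/s16.png

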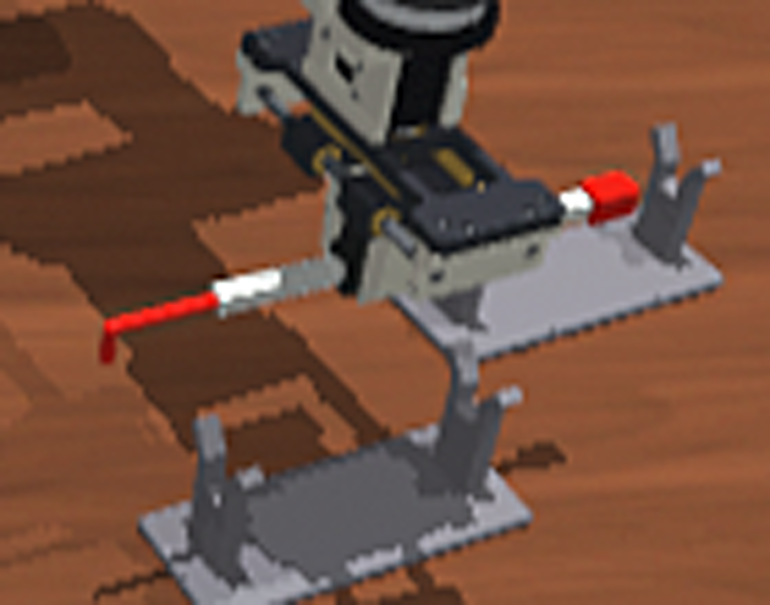

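View pics/w16.png

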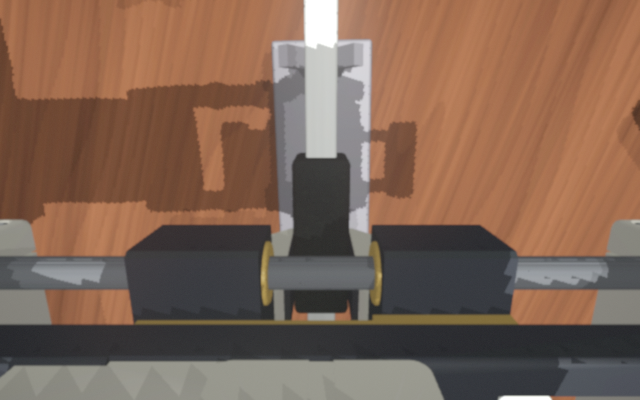

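The rod sits in the grip as before and is aligned over the rest; the wrist view shows the fork centred under the bar. I'll lower it.

Request:
drive_tool(
  targets=[
    [[0,0,0,-0.005,0.004,-0.25,0.1],[0,0,0,-0.005,0.004,-0.5,0.1],[0,0,0,-0.005,0.004,-0.65,0.1],[0,0,0,-0.005,0.004,-0.72,0.1],[0,0,0,-0.005,0.004,-0.75,0.1]],
  ],
)

```text
time_s: 17.7
eef_pos: [0.4575, 0.248, 0.0784]
eef_rot: [-179.9, 0.6, 16.9]
force: [0.7, 0.2, -1.6]
width: 0.238
```

Run:
```python
from h import *
q=bot.camera("top");r=bot.camera("scene");save(r,"s17",(325,170,465,270),5.5);save(q,"t17",(205,175,325,245),6.5)
s=bot.get_state();print(s["time_s"],s["eef_pos"].round(4),s["eef_rot"].round(2),s["force"].round(1))
print((np.array([.4568,.2482,.0495])-s["eef_pos"])/.15,(17.0-s["eef_rot"][2])/90)
```

```text
17.8 [0.4574 0.2481 0.0787] [-179.92    0.58   16.94] [-0.5 -0.  -1.6]
[-0.00371743  0.00034397 -0.194458  ] 0.0006974923486676943
```

View pics/s17.png

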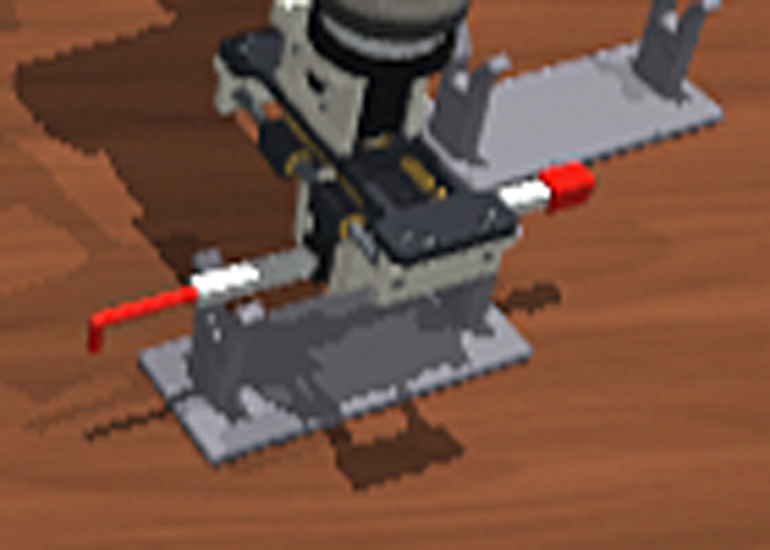

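View pics/t17.png

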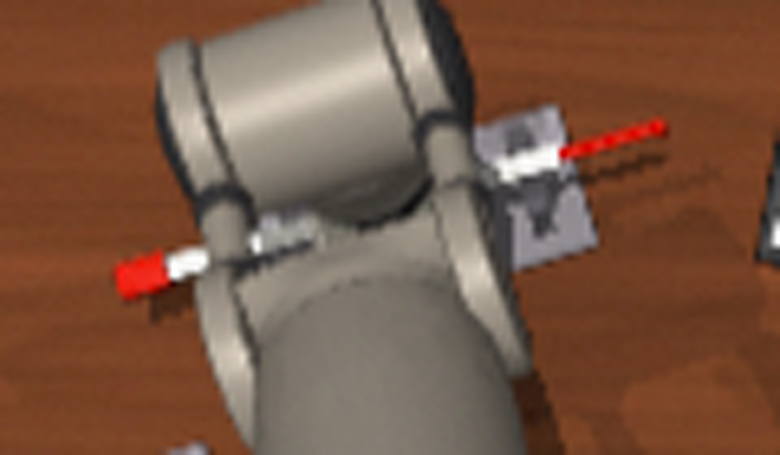

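The rod is between the fork tips. I'll lower it slowly to the floor of the slots.

Request:
drive_tool(
  targets=[
    [[0,0,0,-0.004,0,-0.05,0.1],[0,0,0,-0.004,0,-0.1,0.1],[0,0,0,-0.004,0,-0.15,0.1],[0,0,0,-0.004,0,-0.185,0.1],[0,0,0,-0.004,0,-0.195,0.1]],
  ],
  grip_force=20,
)

```text
time_s: 18.42
eef_pos: [0.4566, 0.2481, 0.0514]
eef_rot: [-179.9, 0.6, 17.0]
force: [-10.0, -5.0, 31.0]
width: 0.236
```

Run:
```python
from h import *
q=bot.camera("top");r=bot.camera("scene");save(r,"s18",(325,170,465,270),5.5);save(q,"t18",(205,175,325,245),6.5)
s=bot.get_state();print(s["time_s"],s["eef_pos"].round(4),s["eef_rot"].round(2),s["force"].round(1),s["ft_torque"].round(2))
```

```text
18.525 [0.4566 0.2481 0.0514] [-179.93    0.55   16.96] [-8.3 -2.4 20.9] [-0.67  1.22  0.02]
```

View pics/s18.png

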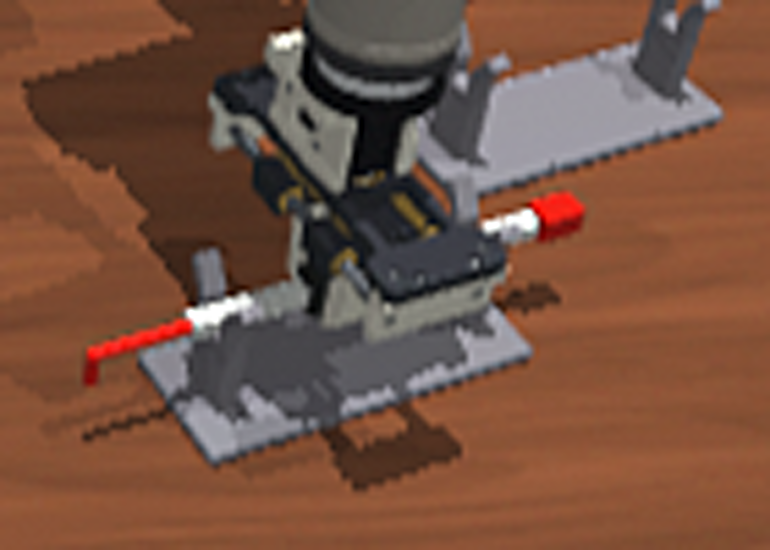

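It has seated: the reaction is about 23 N at z 0.051. I'll ease off and release.

Request:
drive_tool(
  targets=[
    [[0,0,0,0,0,0.005,0.1],[0,0,0,0,0,0.008,0.3],[0,0,0,0,0,0.008,0.4],[0,0,0,0,0,0.008,0.6],[0,0,0,0,0,0.008,0.8]],
  ],
  grip_force=10,
)

```text
time_s: 19.15
eef_pos: [0.4566, 0.2481, 0.0525]
eef_rot: [-179.9, 0.6, 17.0]
force: [-0.6, 0.4, -0.2]
width: 0.569
```

Request:
drive_tool(
  targets=[
    [[0,0,0,0,0,0,1],[0,0,0,0,0,0,1],[0,0,0,0,0,0.1,1],[0,0,0,0,0,0.3,1],[0,0,0,0,0,0.5,1]],
  ],
)

```text
time_s: 19.77
eef_pos: [0.4566, 0.2481, 0.1292]
eef_rot: [-179.9, 0.5, 17.0]
force: [0.6, 0.4, -0.5]
width: 0.999
```

Request:
drive_tool(
  targets=[
    [[0,0,0,0,0,0.2,1],[0,0,0,0,0,0.4,1],[0,0,0,-0.1,0.1,0.6,1],[0,0,0,-0.4,0.3,0.6,1],[0,0,0,-0.8,0.5,0.6,1]],
  ],
)

```text
time_s: 20.4
eef_pos: [0.3401, 0.3218, 0.2206]
eef_rot: [-179.9, 0.4, 16.9]
force: [0.1, 0.9, -0.2]
width: 1.0
```

Run:
```python
from h import *
import pickle
q=bot.camera("top");r=bot.camera("scene");save(r,"s19");save(q,"t19",(210,180,320,245),7);save(q,"t19f");save(r,"s19z",(330,150,465,260),5.5)
s=bot.get_state();print(s["time_s"],s["eef_pos"].round(4),s["force"].round(1))
pickle.dump((q,r),open("p19.pkl","wb"))
```

```text
20.5 [0.336  0.3228 0.2205] [ 0.4 -0.5  0.6]
```

View pics/t19.png

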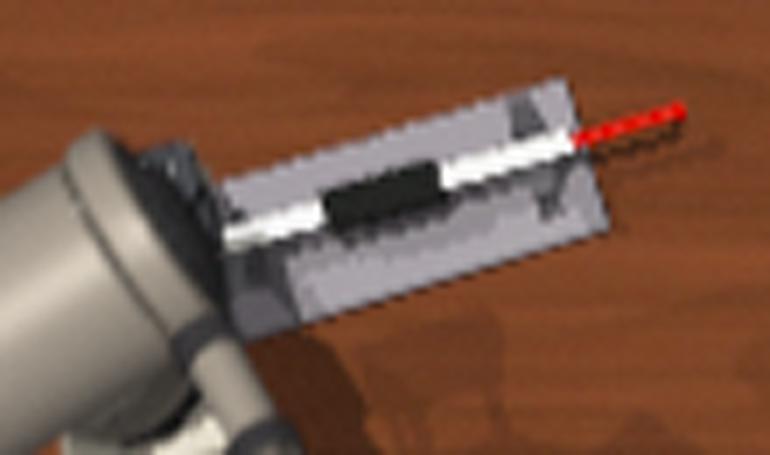

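View pics/s19z.png

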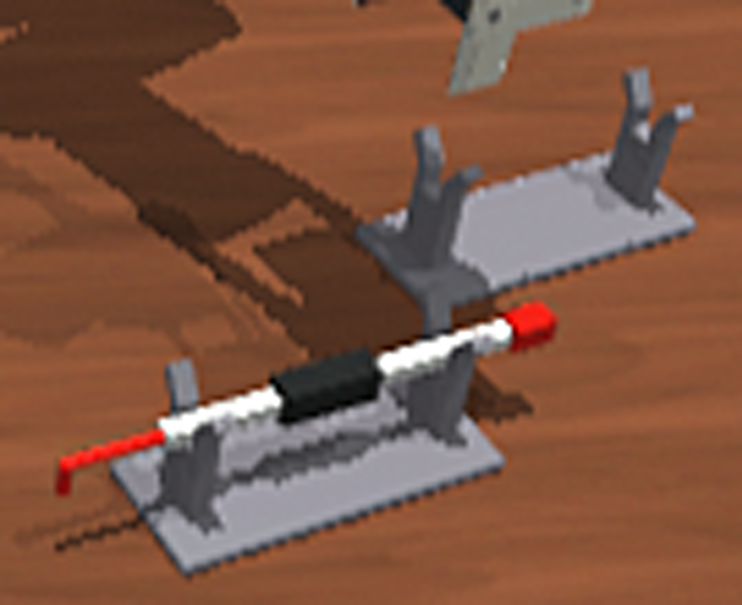

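View pics/s19.png

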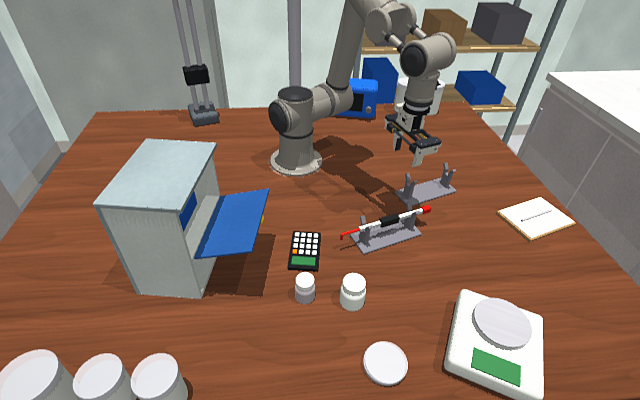

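The rod lies in both forks within about 1 px of where it started. The flap is down, and the jars and calculator have not moved. I'll hand the job in.

Run:
```python
from cell import bot
print(bot.finish_job())
```

```text
the job is handed in; nothing more can be done
None
```

The flap is down at its stop, the rod is unhooked and back in both forks of its rest, and I handed the job in at about 20.5 s of robot time. No verdict was reported.

**What I did:** I took the rod from the right-hand of the two look-alike rests, lowered its prong into the yellow eye, and drew the flap down along its arc. The arm felt about 3 N while the flap was moving. I then lifted the prong out of the eye without disturbing the flap and laid the rod back.

**Last checks:**
- **Flap:** It stopped moving while the push rose to about 6 N, so I took it to be at its stop. The side camera's corner position fits 1.3 rad or slightly more. The overhead camera read lower, at 1.21–1.27 rad. Both are above the required 1.17.
- **Rod:** It lies within about 1 pixel of its starting place in both views and is touching nothing else.
- **Bystanders:** The jars and the calculator look unmoved in the last picture.

**One disagreement:** Laying the rod back, it met the forks about 2 mm higher than planned, with a brief reaction of about 31 N (limits: 40 N for arm or gripper contact, 120 N for wrist force). I eased off before letting go, and it settled properly.

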